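# Set the guide gap with the eccentric bolt and prove it with the stepped gauge

## Robot

A 6-joint arm with a two-finger parallel gripper is mounted at the origin on the work surface. World frame = base frame: x ahead of the robot, y to its left, z up, the work surface at z = 0. Lengths are in m, angles in rad, forces in N, time in s.
With the tool pointing down it reaches from about 0.2 to 0.875 m from the base axis. Payload 3.4 kg.
Tool frame: the origin (TCP) lies between the finger pads; the fingertips stand 25 mm ahead of it and the grasp point (between the pads) lies 6 mm ahead of it (r.nose_length is the z of the fingertips in the tool frame, in m); z points along the fingers, x is the direction in which the jaws open and shut, and the axes are right-handed (so a half turn about z gives the same grasp; the last joint's range is limited). The gripper opens to 94 mm and grips with 3 to 60 N. Pads are 16 mm wide; open, the fingers measure 119 mm over their backs; the gripper's body (75 mm by 177 mm) begins 78 mm behind the grasp point.
Start: joints at [1.115, 0.276, 1.505, -0, 1.361, -0.121], TCP at [0.189, 0.543, 0.23] pointing down, gripper open.
Joint ranges: [-2.89, 2.89], [-0.75, 2.08], [0.22, 2.7], [-1.18, 4.32], [0.11, 2.71], [-2.7, 2.7]. Speed limits (rad/s): [2.57, 2.57, 3.14, 3.14, 3.14, 3.14].

## Interface

Orientations are given as a unit quaternion [w, x, y, z].
In Python, from plant import r, gripper_to, inverse_kinematics, vision, models, telemetry gives the robot as it stands. Calls block until the motion is done:
- r.move_to(position, orientation): joint-space move of the TCP to a pose.
- r.move_l(position, rot=None, vel=0.15, guard=None): straight line of the TCP; rot=None keeps the orientation; vel is the mean speed in m/s. With guard (N) it stops when the force on the tool has changed by that much, and returns True; else False.
- r.movej(angles): joint-space move.
- gripper_to(opening, f_grip=None): finger opening in m; f_grip is the grip in N (None keeps the last); returns when the fingers have stopped.
- r.hold(seconds).
- inverse_kinematics(position, orientation): joint angles nearest the present ones, or None.
- vision.snapshot(name): name is "scene" or "top" or "wrist"; returns the picture (384x512x3 uint8, red, green, blue); there is no depth.
- vision.get_calibration(name): a dict with "fx", "fy", "cx", "cy" (pixels), "position" and "orientation" of the camera in the world. Camera axes: x right, y down, z forward; pixel columns grow to the right and rows downward; lengths in m; the calibration is good to about 2 mm. A picture is of the moment at which its call begins: read the wrist's pose just before it. get_calibration takes no time and is no camera call; for the wrist camera it gives the pose at the moment of the call.
A pose or a line that the arm cannot do raises r.PlanningError and nothing moves.
- r.sign_off(): hands the job in, once; it reports no verdict.
Trained networks look in the newest picture that a camera, given by its name, has taken for a name from the list of things; names that differ only in an ending like _2 or _b are one class to them, and where a whole thing is asked for, a point or a joint stands for the part that bears it (a point fixed in the world has none). Each returns a list of dicts, best first, with "score" (0 to 1); they miss things now and then, are a little off and sometimes report something else, mostly with a low value. They report only what shows in the picture. A call takes as long as a camera call. They do not tell look-alikes from the thing itself.
- models.boxes_of(thing, camera): "at" ([x, y, z] in m, in world coordinates, good to about 4 mm: the middle of the surface that is visible of it).
- models.regions_of(thing, camera): "pixels" (384x512 bool, what is visible of it).
- models.mark_of(thing, camera): "at" ([x, y, z] in m, in world coordinates, good to about 4 mm: a listed point, or the origin of a listed thing).
Readings, each from a call of its own:
- telemetry.current_t(): time.
- telemetry.current_joints(): joint angles.
- telemetry.current_dq(): joint speeds.
- telemetry.current_joint_efforts(): joint torques, N m.
- telemetry.current_ee_pos(): TCP position.
- telemetry.current_tool_rot(): TCP orientation.
- telemetry.current_wrist_force(): force on the tool from outside, world axes, zero at the start.
- telemetry.current_torque(): the same for the moment, N m.
- telemetry.current_opening(): finger opening in m.
Only numpy, scipy, OpenCV 4.12 (cv2) and the standard library are available. Lean on these libraries where they do the work, as an engineer would, in place of code of your own. Each camera call takes 0.05 s, during which the arm holds its last target.

## Task

The gap between the eccentric disc and the rail on this fixture is too tight. First turn the eccentric bolt by its lever so that the gap lies between the gauge's narrow tongue and its wider body; then check it by sliding the gauge along the rail, without lifting it, until the tongue has gone through the gap and the shoulder stops against the disc. Leave the gauge there with the gap still right, and do not disturb the other things on the bench.

Things in the scene. Friction and masses are not known exactly. Their poses are not given: they have to be found in the camera images.
- fixture: Fixed dark steel plate, 240 x 360 x 12 mm thick. Origin: its underside, on the vertical pivot axis of the eccentric bolt; the plate spans x -130..+110, y -210..+150 mm. +x points from the pivot square to the rail; +y is the direction in which the gauge slides in. Loose on it lie a brass fitting (beyond the rail) and a bearing ring (corner at -x, -y).
- cam (a joint): Angle q of the eccentric bolt, rad, positive anticlockwise from above, range -1.5..1.2, starts -1.4..-0.85; stays where left, needs about 11 N at the knob. In the fixture frame the lever points along (-cos q, -sin q), away from the rail at 0. Gap = x of the rail's origin in the fixture frame - 25 mm + 10 mm x sin q, so growing q opens it.
- disc_centre (a point): Centre of the eccentric steel disc at its top face, 29 mm above the bench. Disc: radius 25 mm, 14 mm thick, 3 mm clear of the plate; its centre is 10 mm off the pivot, at 10 mm x (-sin q, cos q) in the fixture frame. Gap = distance of this point from the rail's face, less 25 mm.
- lever_knob (a point): Top centre of the upright round black knob on the lever's end, 16 mm in diameter, 36 mm tall; top 82, foot 46 mm above the bench. Push it sideways or grip it; it moves on a circle of 110 mm radius about the pivot. The flat steel lever is 14 mm wide, 38..46 mm above the bench.
- rail: Fixed grey rail, 18 mm wide, 320 long, 14 tall (top 26 mm above the bench), 43..51 mm from the pivot. Origin: on its working face at the underside (12 mm above the bench), level along y with the pivot. Axes as the fixture's; the face looks to -x. A keeper strip, 10 mm tall, runs parallel 26 mm off the face (y -200..-50); the gauge starts in this channel.
- gauge: Loose steel stepped gauge, 0.4 kg, in the channel. Body 24 mm wide, 65 long, 30 tall; in front a tongue 20 wide, 50 long, 14 tall, round nose, flush on the rail side: 4 mm shoulder on the disc side. Origin: underside, shoulder plane, mid body width; +y to the nose; axes as the fixture's. Origin starts at fixture y -105..-80 mm; shoulder on disc: about -4..+7.
- gauge_end (a point): Middle of the top edge of the gauge's rear end face, 65 mm behind the shoulder, 42 mm above the bench. This upright face, 24 mm wide, is where to push; it stands 20 mm above the keeper strip.
- fitting: Bystander: loose brass fitting, 26 mm across, 30 mm tall, on the plate beyond the rail. Origin under its centre.
- bearing: Bystander: loose steel ring, 32 mm across, 10 mm tall, on the plate near its corner on the robot's side. Origin under its centre.
- driver: Bystander: screwdriver lying on the bench to the right.
- spanner: Bystander: spanner lying on the bench to the left.
- detector: Bystander: grey hand-held instrument, 110 x 65 x 32 mm, on the bench at the far left. Origin under its centre.
- cleaner: Bystander: white bottle, 52 mm across, 130 mm tall, on the bench at the far right. Origin under its centre.
- screw_cup: Bystander: small clear bowl, 70 mm across, 45 mm tall, on the bench to the right. Origin under its centre.
There are look-alikes about, which are no part of the job. Several things have the shape of the gauge; the one meant has the colours described above.

How it is judged:
By the outcome, as a careful person would: the job done as asked, in the order asked, and still so for the second after the job is handed in, with the robot touching nothing.
It also fails if it takes over 50 s, if anything falls off the work surface, if the arm or the gripper's body presses on something with over 40 N, if the wrist force passes 120 N, or if a joint passes its speed limit or range.

## Working session

There is one attempt and no reset: what is moved stays moved. The work goes in short steps, each a Python script; the robot and the scene stay as the last script left them, time stands still between calls to the robot, and variables do not carry over. Pictures are saved under pics/ and viewed, and the job is handed in when it is done.

```bash
ls; mkdir -p pics; cat > h.py <<'E'
import numpy as np, cv2
from plant import r, gripper_to, inverse_kinematics, vision, models, telemetry
from scipy.spatial.transform import Rotation as R
def save(n,f,crop=None,s=1):
    im=vision.snapshot(n)
    o=im
    if crop: x0,y0,x1,y1=crop; o=im[y0:y1,x0:x1]
    o=cv2.resize(o,None,fx=s,fy=s,interpolation=cv2.INTER_CUBIC)
    cv2.imwrite('pics/'+f,o[:,:,::-1]); return im
def cal(n):
    c=vision.get_calibration(n); q=c['orientation']
    return c,R.from_quat([q[1],q[2],q[3],q[0]]).as_matrix(),np.array(c['position'])
def proj(n,P,C=None):
    c,M,p=C or cal(n); v=M.T@(np.array(P)-p)
    return np.array([c['fx']*v[0]/v[2]+c['cx'],c['fy']*v[1]/v[2]+c['cy']])
def ray(n,uv,z,C=None):
    c,M,p=C or cal(n); d=M@np.array([(uv[0]-c['cx'])/c['fx'],(uv[1]-c['cy'])/c['fy'],1])
    return p+d*(z-p[2])/d[2]
def down(yaw): # tool z down, tool x at yaw in the world
    M=np.array([[np.cos(yaw),np.sin(yaw),0],[np.sin(yaw),-np.cos(yaw),0],[0,0,-1]])
    q=R.from_matrix(M).as_quat(); return [q[3],q[0],q[1],q[2]]
E
python3 - <<'E'
from h import *
save('scene','s0.png',s=1.5);save('top','t0.png',s=1.5)
for cam in ['top','scene']:
  print(cam,vision.get_calibration(cam))
  for t in ['fixture','disc_centre','lever_knob','rail','gauge','gauge_end','fitting','bearing']:
    print(t,[(np.round(d['at'],3).tolist(),round(d['score'],2),np.round(proj(cam,d['at'])).tolist()) for d in models.mark_of(t,cam)])
print(telemetry.current_t())
E
```

```text
pics
top {'fx': 363.3521932858668, 'fy': 363.3521932858668, 'cx': 263.5000255033407, 'cy': 190.89819338204282, 'position': array([0.40864199, 0.00717752, 1.3109478 ]), 'orientation': array([ 0.03667341, -0.69903729,  0.71340316, -0.03252484])}
fixture [([0.585, 0.055, 0.004], 0.77, [252.0, 178.0])]
disc_centre [([0.589, 0.056, 0.032], 0.62, [251.0, 176.0])]
lever_knob [([0.536, 0.154, 0.083], 0.54, [222.0, 190.0])]
rail [([0.632, 0.056, 0.011], 0.82, [251.0, 165.0])]
gauge [([0.339, -0.037, -0.002], 0.77, [279.0, 246.0]), ([0.62, -0.032, 0.011], 0.69, [276.0, 168.0]), ([0.694, -0.283, 0.002], 0.57, [344.0, 146.0])]
gauge_end [([0.652, -0.229, 0.03], 0.75, [331.0, 157.0]), ([0.618, -0.094, 0.042], 0.73, [293.0, 166.0]), ([0.359, -0.098, 0.029], 0.66, [296.0, 240.0])]
fitting [([0.674, 0.09, 0.01], 0.43, [242.0, 154.0]), ([0.589, 0.054, 0.028], 0.16, [252.0, 176.0])]
bearing [([0.503, -0.126, 0.01], 0.54, [303.0, 199.0])]
scene {'fx': 371.72889858253075, 'fy': 371.72889858253075, 'cx': 252.4277165613085, 'cy': 191.08964643720353, 'position': array([1.21949859, 0.00763205, 0.82067021]),
[... 166 characters left out ...]
31], 0.82, [281.0, 227.0]), ([0.501, -0.126, 0.008], 0.58, [217.0, 206.0])]
lever_knob [([0.542, 0.152, 0.082], 0.76, [317.0, 202.0])]
rail [([0.634, 0.054, 0.016], 0.95, [279.0, 243.0])]
gauge [([0.618, -0.031, 0.011], 0.86, [248.0, 239.0]), ([0.337, -0.034, -0.005], 0.82, [251.0, 172.0]), ([0.696, -0.281, 0.001], 0.8, [150.0, 263.0])]
gauge_end [([0.651, -0.233, 0.028], 0.91, [170.0, 243.0]), ([0.359, -0.098, 0.033], 0.76, [230.0, 167.0]), ([0.62, -0.096, 0.04], 0.72, [223.0, 232.0]), ([0.54, 0.152, 0.082], 0.65, [317.0, 202.0])]
fitting [([0.677, 0.099, 0.011], 0.44, [297.0, 259.0])]
bearing [([0.382, -0.386, -0.002], 0.65, [140.0, 178.0]), ([0.5, -0.125, 0.008], 0.4, [218.0, 206.0])]
0.9
```

View pics/s0.png

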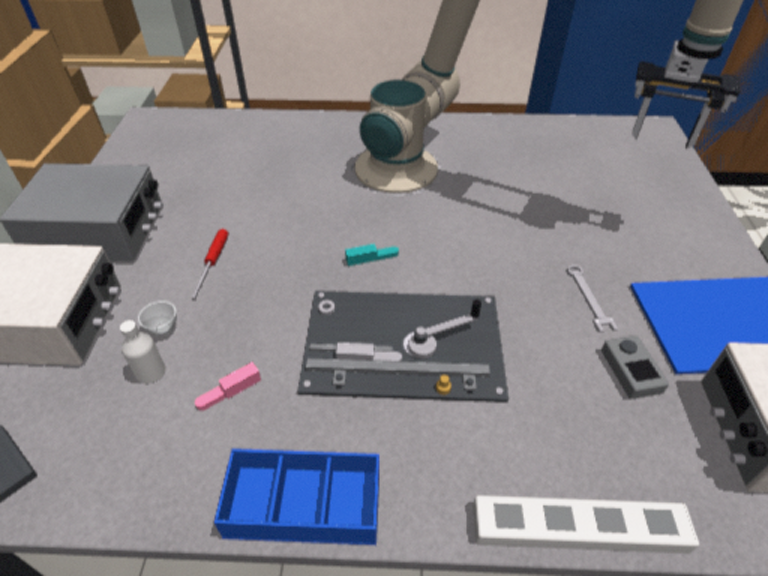

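View pics/t0.png

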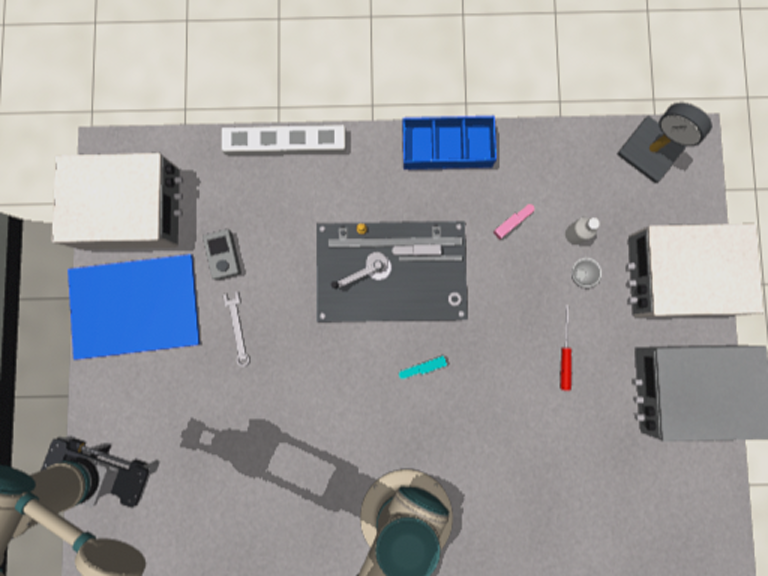

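The steel gauge in the channel, at about (392,350) in the scene picture ×1.5, is the one meant. The teal one at (370,253) and the pink one at (228,385) lie loose on the bench and are look-alikes. I'll confirm this close up with the wrist camera and measure the rail there too.

```bash
python3 - <<'E'
from h import *
print(cal('wrist')[2]-telemetry.current_ee_pos(), telemetry.current_tool_rot())
for yaw in [0,np.pi/2,-np.pi/2,np.pi]:
    print(yaw, inverse_kinematics([0.53,0.03,0.30],down(yaw)))
best=min((y for y in [0,np.pi/2,-np.pi/2,np.pi] if inverse_kinematics([0.53,0.03,0.30],down(y)) is not None),key=lambda y:abs(inverse_kinematics([0.53,0.03,0.3],down(y))[5]))
r.move_to([0.53,0.03,0.30],down(best))
save('wrist','w0.png',s=1.5)
c=cal('wrist');print(best,c[2],telemetry.current_ee_pos(),telemetry.current_t())
for t in ['fixture','disc_centre','lever_knob','rail','gauge','gauge_end']:
    print(t,[(np.round(d['at'],4).tolist(),round(d['score'],2),np.round(proj('wrist',d['at'])).tolist()) for d in models.mark_of(t,'wrist')])
E
```

```text
[-0.06425975  0.02125199  0.15370501] [-4.78721309e-05  8.15030771e-01  5.79417669e-01  7.40563123e-05]
0 [-7.45659904e-02  1.76884349e-01  1.46784444e+00 -4.44089210e-16
  1.49686386e+00 -7.45659904e-02]
1.5707963267948966 [-7.45659904e-02  1.76884349e-01  1.46784444e+00 -4.44089210e-16
  1.49686386e+00 -1.64536232e+00]
-1.5707963267948966 [-7.45659904e-02  1.76884349e-01  1.46784444e+00 -4.44089210e-16
  1.49686386e+00  1.49623034e+00]
3.141592653589793 None
0 [0.52896178 0.09720019 0.45365459] [0.52988628 0.03088294 0.29989194] 3.1667
fixture [([0.5814, 0.0564, -0.0003], 0.9, [295.0, 141.0])]
disc_centre [([0.5914, 0.0567, 0.0331], 0.8, [306.0, 143.0])]
lever_knob [([0.5363, 0.1584, 0.0841], 0.86, [262.0, 46.0])]
rail [([0.6318, 0.0564, 0.0083], 0.9, [335.0, 141.0]), ([0.5335, 0.1568, 0.0833], 0.17, [260.0, 48.0])]
gauge [([0.3368, -0.0387, 0.0004], 0.93, [116.0, 210.0]), ([0.6937, -0.2783, -0.0041], 0.87, [361.0, 357.0]), ([0.6175, -0.027, 0.0102], 0.82, [321.0, 204.0])]
gauge_end [([0.6195, -0.0916, 0.0428], 0.8, [325.0, 258.0]), ([0.6529, -0.2296, 0.0299], 0.63, [342.0, 344.0]), ([0.6176, -0.0284, 0.0119], 0.29, [321.0, 205.0])]
```

View pics/w0.png

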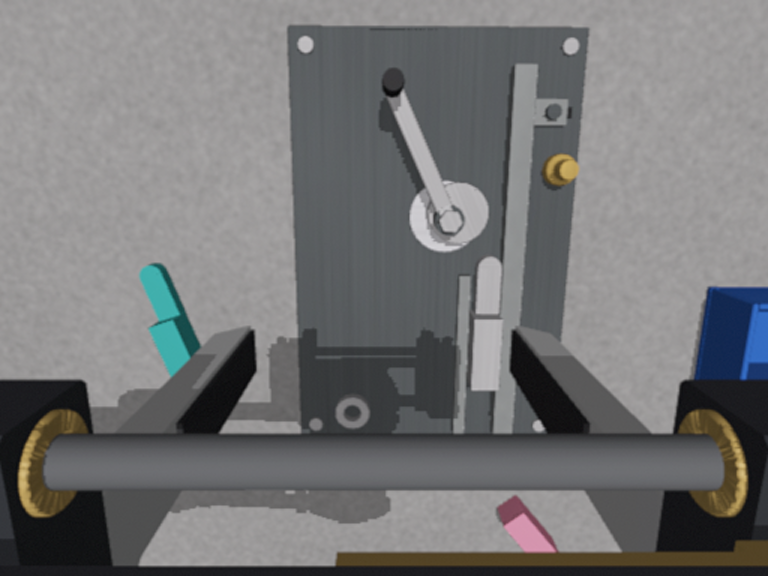

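```bash
python3 - <<'E'
from h import *
r.move_to([0.622,-0.03,0.20],down(0))
im=save('wrist','w1.png',s=1.5); cv2.imwrite('pics/raw1.png',im[:,:,::-1])
c=cal('wrist');print(c,telemetry.current_ee_pos(),telemetry.current_t())
np.savez('w1.npz',M=c[1],p=c[2],k=[c[0][k] for k in('fx','fy','cx','cy')])
for t in ['fixture','disc_centre','lever_knob','rail','gauge','gauge_end']:
    print(t,[(np.round(d['at'],4).tolist(),round(d['score'],2),np.round(proj('wrist',d['at'])).tolist()) for d in models.mark_of(t,'wrist')])
b=np.vstack([im[60:380,200:330]]);cv2.imwrite('pics/w1c.png',cv2.resize(im[60:260,150:400],None,fx=3,fy=3,interpolation=cv2.INTER_CUBIC)[:,:,::-1])
E
```

```text
({'fx': 342.3514260285992, 'fy': 342.3514260285992, 'cx': 254.93181366123974, 'cy': 190.7315377736162, 'position': array([0.62077092, 0.03690917, 0.35517442]), 'orientation': array([ 1.16902531e-01,  9.93143287e-01, -4.62625482e-05,  4.55546327e-04])}, array([[ 9.99999581e-01, -1.98399716e-04,  8.94029135e-04],
       [ 1.46183592e-05, -9.72667592e-01, -2.32201971e-01],
       [ 9.15661971e-04,  2.32201886e-01, -9.72667181e-01]]), array([0.62077092, 0.03690917, 0.35517442])) [ 0.62183689 -0.02938128  0.20141266] 4.1583
fixture [([0.5837, 0.0562, 0.001], 0.65, [217.0, 89.0])]
disc_centre [([0.5906, 0.0594, 0.0321], 0.57, [221.0, 84.0])]
lever_knob []
rail [([0.6344, 0.0525, 0.0112], 0.62, [268.0, 92.0]), ([0.6187, -0.0287, 0.0124], 0.18, [252.0, 175.0])]
gauge [([0.6214, -0.0261, 0.0151], 0.74, [255.0, 173.0]), ([0.6952, -0.2797, -0.0009], 0.57, [315.0, 374.0])]
gauge_end [([0.655, -0.227, 0.0301], 0.57, [285.0, 355.0]), ([0.6197, -0.0936, 0.0398], 0.55, [253.0, 245.0])]
```

View pics/w1.png

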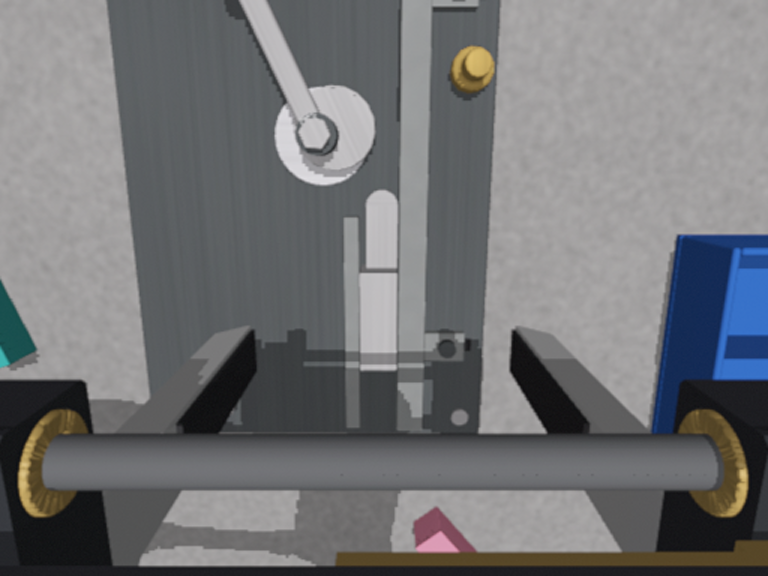

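View pics/w1c.png

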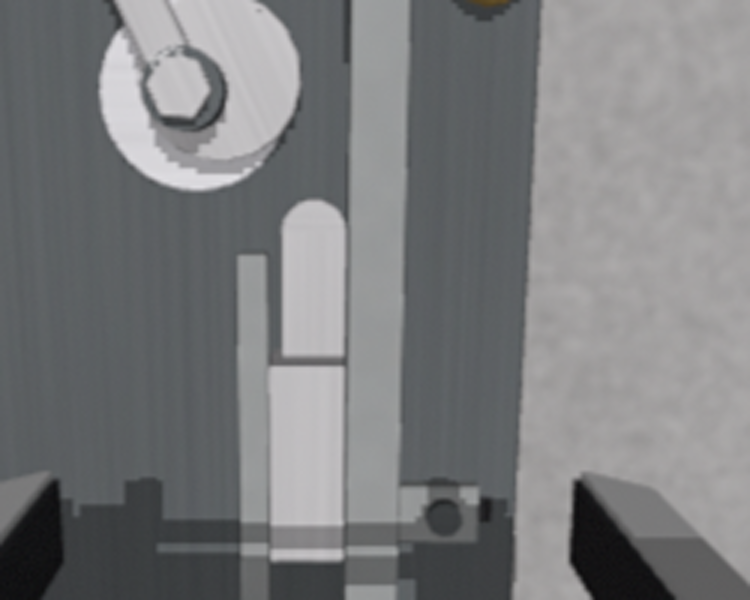

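```bash
python3 - <<'E'
import cv2
im=cv2.imread('pics/raw1.png');o=im[45:135,170:300]
o=cv2.convertScaleAbs(o,alpha=1.6,beta=-150)
cv2.imwrite('pics/w1d.png',cv2.resize(o,None,fx=6,fy=6,interpolation=cv2.INTER_NEAREST))
g=cv2.cvtColor(im,cv2.COLOR_BGR2GRAY)
for row in (70,75,80,85,88,92,100,110,170,200): print(row,g[row,240:292].tolist())
E
```

```text
70 [194, 195, 197, 199, 195, 168, 121, 98, 96, 97, 96, 97, 97, 98, 97, 97, 98, 99, 97, 95, 95, 96, 96, 95, 79, 62, 75, 132, 157, 159, 158, 158, 157, 156, 156, 156, 156, 155, 156, 155, 156, 155, 156, 155, 155, 150, 119, 89, 93, 95, 95, 93]
75 [196, 195, 194, 194, 196, 198, 197, 172, 123, 96, 96, 97, 98, 98, 96, 97, 98, 99, 97, 95, 95, 96, 97, 96, 78, 62, 77, 134, 157, 157, 157, 157, 157, 157, 157, 156, 156, 157, 156, 155, 155, 155, 155, 154, 154, 153, 127, 96, 94, 96, 94, 93]
80 [192, 194, 195, 194, 192, 193, 195, 197, 189, 148, 98, 95, 98, 98, 95, 96, 97, 98, 96, 95, 95, 95, 96, 95, 79, 64, 80, 135, 157, 157, 157, 156, 157, 156, 156, 156, 156, 156, 156, 155, 155, 154, 154, 153, 154, 147, 121, 94, 94, 95, 94, 93]
85 [190, 190, 192, 193, 194, 194, 192, 193, 193, 160, 104, 97, 98, 99, 96, 97, 98, 97, 96, 94, 96, 95, 96, 95, 95, 96, 97, 136, 156, 155, 155, 155, 155, 155, 155, 155, 155, 156, 155, 155, 154, 154, 153, 153, 155, 141, 112, 93, 94, 95, 93, 93]
88 [190, 189, 190, 190, 192, 194, 194, 194, 193, 164, 113, 98, 98, 98, 96, 96, 97, 98, 97, 95, 95, 95, 96, 95, 95, 95, 98, 136, 155, 15
[... 636 characters left out ...]
 96, 98, 98, 97, 96, 95, 97, 97, 96, 95, 94, 94, 95, 96, 94, 91, 120, 150, 157, 155, 155, 155, 155, 154, 153, 153, 153, 153, 152, 152, 152, 152, 153, 154, 151, 121, 88, 92, 95, 94, 93, 93]
170 [92, 93, 92, 106, 168, 190, 190, 189, 187, 187, 187, 188, 186, 186, 187, 186, 186, 184, 187, 189, 188, 187, 187, 188, 163, 113, 130, 151, 152, 151, 151, 151, 151, 151, 151, 151, 150, 150, 150, 151, 150, 152, 152, 139, 111, 94, 94, 94, 95, 96, 96, 94]
200 [171, 188, 188, 188, 188, 189, 188, 189, 190, 191, 191, 191, 191, 190, 189, 190, 191, 192, 192, 190, 187, 186, 188, 188, 152, 123, 144, 152, 151, 151, 151, 150, 151, 151, 151, 151, 152, 151, 151, 152, 152, 153, 149, 118, 89, 94, 95, 95, 98, 97, 94, 95]
```

View pics/w1d.png

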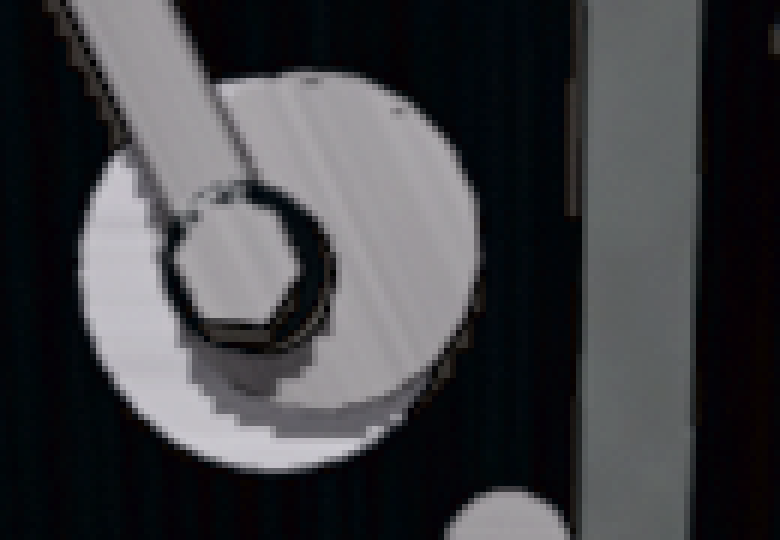

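```bash
cat >> h.py <<'E'
def rowedges(g,row,c0,c1,th):
    v=g[row,c0:c1].astype(float); out=[]
    for i in range(len(v)-1):
        if (v[i]-th)*(v[i+1]-th)<0: out.append((c0+i+(th-v[i])/(v[i+1]-v[i]), v[i+1]>v[i]))
    return out
def circ(P):
    A=np.c_[2*P,np.ones(len(P))]; s=np.linalg.lstsq(A,(P**2).sum(1),rcond=None)[0]
    return s[:2],np.sqrt(s[2]+s[:2]@s[:2])
E
python3 - <<'E'
from h import *
d=np.load('w1.npz');k=d['k'];C=(dict(fx=k[0],fy=k[1],cx=k[2],cy=k[3]),d['M'],d['p'])
g=cv2.cvtColor(cv2.imread('pics/raw1.png'),cv2.COLOR_BGR2GRAY)
L=[];Rr=[];D=[]
for row in range(20,160,4):
    up=[e for e,u in rowedges(g,row,258,275,128) if u]; dn=[e for e,u in rowedges(g,row,276,300,125) if not u]
    if up: L.append(ray(0,(up[-1],row),.026,C)[:2])
    if dn: Rr.append(ray(0,(dn[0],row),.026,C)[:2])
L=np.array(L);Rr=np.array(Rr)
pl=np.polyfit(L[:,1],L[:,0],1);pr=np.polyfit(Rr[:,1],Rr[:,0],1)
print('rail L',pl,np.std(L[:,0]-np.polyval(pl,L[:,1])),'R',pr,'w',np.polyval(pr,.06)-np.polyval(pl,.06))
for row in range(64,106,2):
    dn=[e for e,u in rowedges(g,row,232,262,145) if not u]
    if dn: D.append(ray(0,(dn[0],row),.029,C)[:2])
for col in range(214,236,2):
    v=g[50:75,col].astype(float)
    for i in range(len(v)-1):
        if v[i]<145<=v[i+1]:
            D.append(ray(0,(col,50+i+(145-v[i])/(v[i+1]-v[i])),.029,C)[:2]);break
D=np.array(D)
c,rad=circ(D);print('disc',c,rad, np.std(np.linalg.norm(D-c,axis=1)))
n=np.hypot(1,pl[0]); dist=(np.polyval(pl,c[1])-c[0])/n
print('dist',dist,'gap',dist-.025,'gap by fit r',dist-rad)
E
```

```text
rail L [0.00245454 0.63183668] 7.33270460775275e-05 R [0.00446006 0.64898395] w 0.01726760350629941
disc [0.59142599 0.05817717] 0.024597776078076863 0.0001138918324521439
dist 0.04055336906791494 gap 0.015553369067914942 gap by fit r 0.01595559298983808
```

```bash
cat >> h.py <<'E'
PIV=np.array([.5822,.054])
def knob(q): return PIV+.110*np.array([-np.cos(q),-np.sin(q)])
E
python3 - <<'E'
from h import *
q0=-1.157;k=knob(q0)
for q in np.linspace(q0,-.2,8): assert inverse_kinematics([*knob(q),.078],down(q+np.pi/2)) is not None
gripper_to(.05,f_grip=25)
r.move_to([*k,.16],down(q0+np.pi/2))
r.move_l([*k,.078],guard=8) and print('guard')
f0=telemetry.current_wrist_force()
gripper_to(0.0,f_grip=25)
print(telemetry.current_opening(),telemetry.current_ee_pos(),telemetry.current_wrist_force()-f0,telemetry.current_t())
E
```

```text
0.01504144767053824 [0.53672362 0.15430366 0.07817043] [-4.92423851 -2.24055455  4.59431311] 7.4667
```

```bash
python3 - <<'E'
from h import *
for q in np.linspace(-1.157,-.331,9)[1:]:
    r.move_l([*knob(q),.078],rot=down(q+np.pi/2),vel=.06)
    print(round(q,3),np.round(telemetry.current_ee_pos()[:2]-knob(q),4),np.round(telemetry.current_wrist_force(),1),round(telemetry.current_opening(),4),round(telemetry.current_t(),2))
E
```

```text
-1.054 [0.0037 0.0017] [ 4.7  5.1 -3.4] 0.015 7.81
-0.95 [0.0043 0.0023] [ 5.4  5.3 -4.8] 0.0149 8.15
-0.847 [0.004  0.0026] [ 5.6  6.9 -5.3] 0.0149 8.49
-0.744 [0.0036 0.0028] [ 5.6  6.8 -3.8] 0.0149 8.83
-0.641 [0.0032 0.0029] [ 3.1  7.6 -2.4] 0.0143 9.18
-0.538 [0.0028 0.003 ] [ 3.9  9.1 -3.1] 0.015 9.52
-0.434 [0.0024 0.003 ] [ 2.   8.  -2.5] 0.0146 9.86
-0.331 [0.002 0.003] [ 1.   9.6 -1.2] 0.0148 10.2
```

```bash
cat > meas.py <<'E'
from h import *
def meas(tag):
    c=cal('wrist');im=vision.snapshot('wrist')
    cv2.imwrite('pics/raw%s.png'%tag,im[:,:,::-1])
    np.savez('w%s.npz'%tag,M=c[1],p=c[2],k=[c[0][k] for k in('fx','fy','cx','cy')])
    cv2.imwrite('pics/v%s.png'%tag,cv2.resize(im[20:250,150:350],None,fx=2.6,fy=2.6,interpolation=cv2.INTER_CUBIC)[:,:,::-1])
    return im,c
E
python3 - <<'E'
from meas import *
gripper_to(.05)
r.move_l([*telemetry.current_ee_pos()[:2],.17])
r.move_to([0.622,-0.03,0.20],down(0))
meas('2')
for t in ['disc_centre','lever_knob','gauge','gauge_end']:
    print(t,[(np.round(d['at'],4).tolist(),round(d['score'],2),np.round(proj('wrist',d['at'])).tolist()) for d in models.mark_of(t,'wrist')])
print(telemetry.current_t())
E
```

```text
disc_centre [([0.5844, 0.065, 0.0367], 0.6, [215.0, 77.0])]
lever_knob [([0.4807, 0.0979, 0.0818], 0.85, [65.0, 23.0])]
gauge [([0.6178, -0.0274, 0.0096], 0.97, [253.0, 174.0]), ([0.6947, -0.281, -0.0039], 0.58, [315.0, 375.0])]
gauge_end [([0.6182, -0.0931, 0.0377], 0.63, [253.0, 245.0])]
12.9083
```

View pics/v2.png

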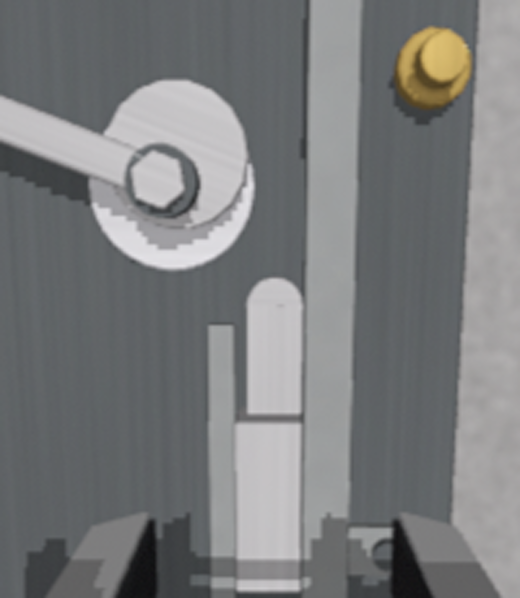

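```bash
python3 - <<'E'
from h import *
d=np.load('w2.npz');k=d['k'];C=(dict(fx=k[0],fy=k[1],cx=k[2],cy=k[3]),d['M'],d['p'])
g=cv2.cvtColor(cv2.imread('pics/raw2.png'),cv2.COLOR_BGR2GRAY)
L=[];D=[]
for row in range(20,120,4):
    up=[e for e,u in rowedges(g,row,258,275,128) if u]
    if up: L.append(ray(0,(up[-1],row),.026,C)[:2])
L=np.array(L);pl=np.polyfit(L[:,1],L[:,0],1)
for row in range(58,80):
    dn=[e for e,u in rowedges(g,row,225,258,145) if not u]
    if dn: D.append(ray(0,(dn[-1],row),.029,C)[:2])
for col in range(200,234,2):
    v=g[42:75,col].astype(float)
    for i in range(len(v)-1):
        if v[i]<145<=v[i+1]:
            D.append(ray(0,(col,42+i+(145-v[i])/(v[i+1]-v[i])),.029,C)[:2]);break
D=np.array(D);c,rad=circ(D)
print(pl,c,rad,np.std(np.linalg.norm(D-c,axis=1)),'gap',np.polyval(pl,c[1])-c[0]-rad, 'scaled',(np.polyval(pl,c[1])-c[0])*.025/rad-.025)
q=np.arctan2(-(.0979-PIV[1]),-(.4807-PIV[0]));print('q',q)
# gauge shoulder / tongue width
for row in (150,160,200,210): 
    e=[x for x,_ in rowedges(g,row,225,262,140)]; z=.026 if row<178 else .042
    print(row,[np.round(ray(0,(x,row),z,C)[:2],4).tolist() for x in e])
E
```

```text
[0.00453515 0.63109865] [0.58549308 0.06301396] 0.024580183609876804 0.00010538969173131387 gap 0.021311162203595958 scaled 0.02167514545643255
q -0.4082164000155587
150 [[0.6042, -0.0012], [0.6095, -0.0012]]
160 [[0.5957, -0.0108], [0.6041, -0.0108], [0.6095, -0.0108]]
200 [[0.5966, -0.0463]]
210 [[0.5968, -0.0561]]
```

```bash
python3 - <<'E'
from h import *
gripper_to(0.0)
x=.6185;y0=-.131
r.move_to([x,y0,.12],down(0))
print(r.move_l([x,y0,.056],vel=.1,guard=8), telemetry.current_ee_pos())
f0=telemetry.current_wrist_force()
g=r.move_l([x+.0004,.012,.056],vel=.06,guard=9)
print(g,telemetry.current_ee_pos(),telemetry.current_wrist_force()-f0,telemetry.current_t())
im=save('wrist','w3.png',s=1.5);save('scene','s3.png',(200,190,350,280),5)
E
```

```text
False [ 0.61917972 -0.13084269  0.05671696]
True [ 0.61964958 -0.02170065  0.05597485] [ 0.73886178 -0.71879367  0.9701636 ] 16.8
```

View pics/w3.png

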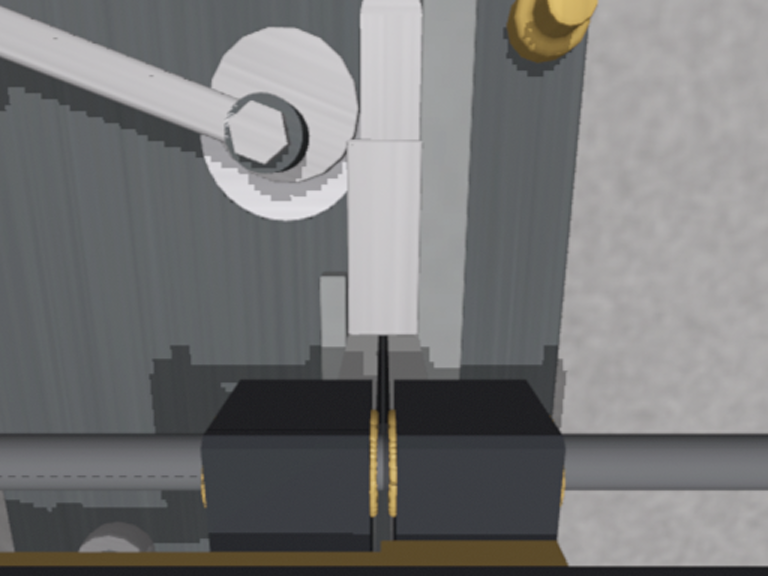

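View pics/s3.png

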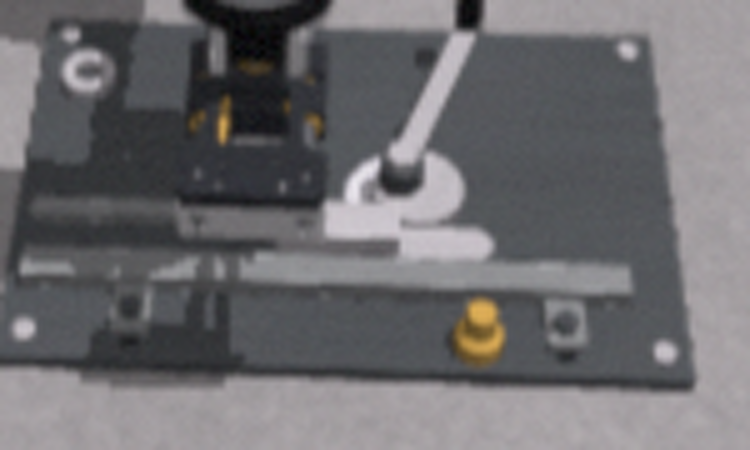

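The tongue (390,60) is through the gap and the shoulder (385,140) is at the disc. I'll push again gently to make sure it is seated, then retreat and measure.

```bash
python3 - <<'E'
from meas import *
p=telemetry.current_ee_pos()
f0=telemetry.current_wrist_force()
g=r.move_l([p[0],p[1]+.012,.056],vel=.02,guard=7)
print(g,telemetry.current_ee_pos(),telemetry.current_wrist_force()-f0)
p=telemetry.current_ee_pos()
r.move_l([p[0],p[1]-.03,.056],vel=.1)
r.move_l([p[0],p[1]-.03,.15],vel=.2)
gripper_to(.05)
r.move_to([0.622,-0.03,0.20],down(0))
im,c=meas('4')
for t in ['gauge','gauge_end','disc_centre','lever_knob']:
    print(t,[(np.round(d['at'],4).tolist(),round(d['score'],2)) for d in models.mark_of(t,'wrist')][:2])
print(telemetry.current_t())
E
```

```text
True [ 0.61881424 -0.02162675  0.05500523] [ 0.32893782 -0.33512908  0.16104676]
gauge [([0.617, 0.0533, 0.0104], 0.88)]
gauge_end [([0.6202, -0.0102, 0.0418], 0.81), ([0.6535, -0.2302, 0.0295], 0.61)]
disc_centre [([0.5853, 0.0641, 0.0311], 0.61)]
lever_knob [([0.4768, 0.0983, 0.0835], 0.97)]
19.7833
```

View pics/v4.png

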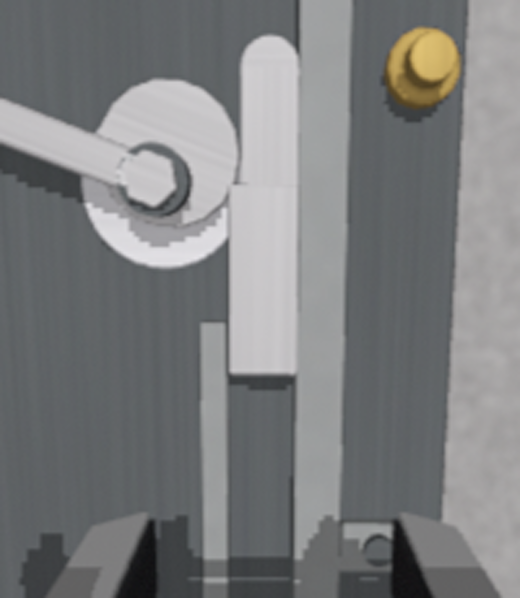

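```bash
python3 - <<'E'
from meas import *
d=np.load('w4.npz');k=d['k'];C=(dict(fx=k[0],fy=k[1],cx=k[2],cy=k[3]),d['M'],d['p'])
g=cv2.cvtColor(cv2.imread('pics/raw4.png'),cv2.COLOR_BGR2GRAY)
L=[];D=[]
for row in list(range(21,33,2))+list(range(170,205,4)):
    up=[e for e,u in rowedges(g,row,258,275,128) if u]
    if up: L.append(ray(0,(up[-1],row),.026,C)[:2])
L=np.array(L);pl=np.polyfit(L[:,1],L[:,0],1)
for row in range(56,74):
    dn=[e for e,u in rowedges(g,row,222,242,145) if not u]
    if dn: D.append(ray(0,(dn[0],row),.029,C)[:2])
for col in range(198,230,2):
    v=g[42:75,col].astype(float)
    for i in range(len(v)-1):
        if v[i]<145<=v[i+1]:
            D.append(ray(0,(col,42+i+(145-v[i])/(v[i+1]-v[i])),.029,C)[:2]);break
D=np.array(D);c,rad=circ(D)
print(pl,c,rad,'gap',np.polyval(pl,c[1])-c[0]-rad,(np.polyval(pl,c[1])-c[0])*.025/rad-.025)
save('scene','s5.png',s=1.5)
r.move_l([.622,-.03,.28],vel=.2)
r.sign_off()
E
```

```text
[0.00399435 0.63108109] [0.58548211 0.06291888] 0.024661706915226934 gap 0.021188592955036632 0.021479244145459077
the job is handed in; nothing more can be done
```

View pics/s5.png

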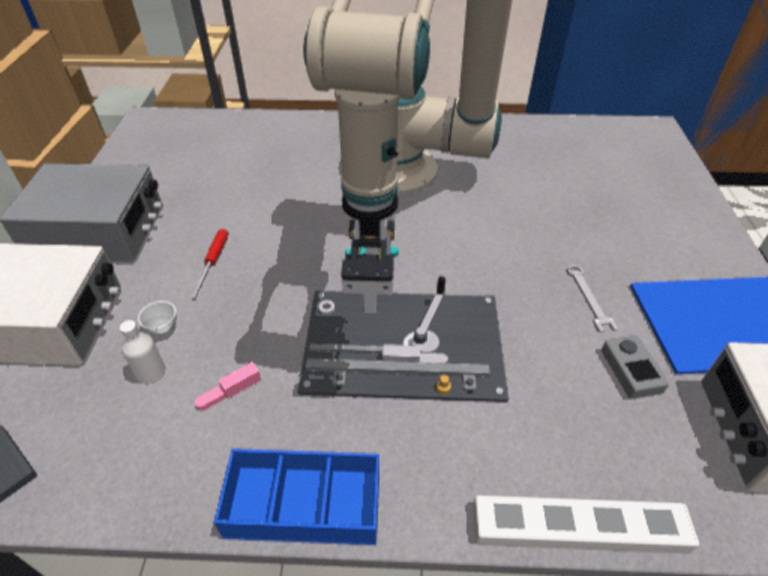

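The job is done and handed in at about 20 s of the 50 s allowed. I gripped the lever knob and turned the cam until the gap opened from about 16 mm to about 21.5 mm. I then pushed the gauge along the rail from its rear face, without lifting it, until the shoulder stopped against the disc.

- **Gap:** measured from the wrist camera after the push, it was 21.2–21.5 mm, between the tongue (20 mm) and the body (24 mm). Before the push it was 21.3–21.7 mm, so it held.
- **Gauge position:** a second gentle push stopped at the same place (within 0.1 mm), and the picture shows the tongue through the gap with the shoulder at the disc. The push force eased to under 1 N after each stop.
- **Other things on the bench:** the last scene picture shows everything else where it was, and the gripper is clear. I checked this by eye, not by measurement. The teal look-alike is partly hidden behind the gripper in that picture.
- **Disagreement:** the network's knob position gave a lever angle of -0.41 rad, against about -0.31 from the disc fit. By the angle formula that is about 1 mm of gap, still within limits. I relied on the disc fit.

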